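Touch off a dry block with the sensor rod, then seat the rod in its bore

ROBOT

A 6-joint arm with a two-finger parallel gripper is mounted at the origin on the work surface. World frame = base frame: x ahead of the robot, y to its left, z up, the work surface at z = 0. Lengths are in mm, angles in rad, forces in N, time in s.
With the tool pointing down it reaches from about 425 to 950 mm from the base axis. Payload 3.5 kg.
Tool frame: the origin (TCP) lies on the front face of the gripper's body, between the roots of the fingers; the fingertips stand ctrl.tip_extent ahead of it and the grasp point (between the pads) lies 54 mm ahead of it (ctrl.tip_extent is the distance from the TCP to the fingertips, in mm); x points along the fingers, y is the direction in which the jaws open and shut, and the axes are right-handed (so a half turn about x gives the same grasp; the last joint's range is limited). The gripper opens to 85 mm and grips with 20 to 120 N. Pads are 22 mm wide; open, the fingers measure 114 mm over their backs; the gripper's body (76 mm by 85 mm) begins 54 mm behind the grasp point. The pads swing forward as they close: fully open they stand 13 mm farther back than shut.
Start: joints at [1.136, 0.286, 1.577, -0, 1.279, -0.15], TCP at [189.615, 647.806, 303.925] pointing down, gripper open.
Joint ranges: [-2.77, 2.77], [-0.9, 2.22], [0.21, 2.48], [-1.53, 4.67], [0.24, 2.81], [-2.84, 2.84]. Speed limits (rad/s): [2.79, 2.79, 3.14, 3.14, 3.14, 3.14].

INTERFACE

Orientations are given as a unit quaternion [x, y, z, w].
In Python, from station import ctrl gives the robot as it stands.
- The arm moves only by the shell command python3 -m pendant 'ROWS' [FORCE]. ROWS is JSON, a list of rows, each an object with "translation": the shift along the world's x, y, z in mm, a list of three; "spin": the turn about the world's z in degrees; "gripper": the gripper command: -1 is shut, 1 is fully open, values between are in proportion. A call has 1 to 20 rows; each row shifts and turns the pose as measured when the row begins; what a row does not reach is not made up. A row lasts 1/8 s, in which the tool goes at most 62.5 mm and 10.7 degrees, less where a joint would pass 70% of its speed; a pose out of reach is approached as far as the arm can. A call with a gripper value outside its range is refused whole. The fingers move at their own pace and stop on an object; FORCE is the grip in N (left out, the last holds). Time passes only in rows, so rows that do not move let the fingers close. It gives the time, the measured TCP pose, the force and the opening at its end, in the units of the state.
- ctrl.sense(): the state, without advancing time (a new reading comes with each control period).
- ctrl.snapshot(name): name is "scene" or "top"; returns the picture (400x640x3 uint8, red, green, blue); there is no depth.
- ctrl.camera_model(name): a dict with "fx", "fy", "cx", "cy" (pixels), "rvec" (rotation vector, rad) and "tvec" (3), from world to camera coordinates, as OpenCV has them. Camera axes: x right, y down, z forward; pixel columns grow to the right and rows downward; lengths in mm; the calibration is good to about 2 mm. A picture is of the moment at which its call begins. camera_model takes no time and is no camera call.
- ctrl.sign_off(): hands the job in, once; it reports no verdict.
The state is a dict: "time": time; "joint_positions": joint angles; "joint_velocities": joint speeds; "effort": joint torques, N m; "tool_pos": TCP position; "tool_rot": TCP orientation; "force": force on the tool from outside, world axes, zero at the start; "torque": the same for the moment, N m; "gripper_width": finger opening in mm.
Only numpy, scipy, OpenCV 4.12 (cv2) and the standard library are available. Lean on these libraries where they do the work, as an engineer would, in place of code of your own. Each camera call takes 0.05 s, during which the arm holds its last target. There are 200 camera calls.

TASK

Take the steel sensor rod out of the wooden rack and use its shank to touch off the aluminium block on the heater plate: gently press and for a moment hold each sprung steel pad in turn, first the left and then the right pad on the side facing the robot, then the one on the block's left end, moving each pad by a millimetre or two and never onto its stop. With the block so located, lower the rod (do not drop it) all the way into the block's one wide bore and leave it standing there, without disturbing the glassware and tools around.

Things in the scene. Friction and masses are not known exactly. Their poses are not given: they have to be found in the camera images.
- rod: Steel temperature-sensor rod, 100 mm long, 0.08 to 0.17 kg: a round shank of 12 mm diameter from 0 to 62 mm, then a dark square head 18 x 18 mm from 62 to 100 mm, which is the grip. Origin at the centre of the shank's lower end, z up along the rod to the head, x and y square to the head's flats. It starts upright in the middle hole of the rack, its lower end 10 mm above the table.
- rack: Fixed wooden rack block 50 (x) x 130 (y) x 45 (z) mm with three holes 15 mm wide and 35 mm deep in a row along its y: the rod in the middle, a stoppered tube 45 mm to either side whose top stands 60 mm above the table. Origin at the centre of the underside.
- plate: Fixed heater plate, 150 (x) x 190 (y) x 12 (z) mm, white top on a grey foot. Origin at the centre of the underside, z up; its x points away from the robot within 0.3 rad, +y to the robot's left. An aluminium block is bolted on it (see plate_top).
- plate_top (a point): Centre of the plate's top, 12 mm up, axes of the plate. The block on it, 80 (x) x 120 (y) x 55 (z) mm, top 67 mm above the table, does not move, but its centre lies up to 8 mm off this point along x and along y and it is turned up to 0.10 rad against the plate. Its pose is not reported: find it by touch.
- plate_bore (a point): Where the wide bore would be if the block lay exactly centred and unturned (it does not): in the block's axes 12 mm to +x and 18 mm to +y of its centre; at the height of the block's top. The bore is 13.5 mm wide (rod 12), 43 mm deep, chamfer 1.5 mm, floor 24 mm above the table. Two narrow 8.5 mm bores at y = -35 mm, x = -18 and +15 mm are not for the rod.
- plate_pads (a point): Nominal centre of the block at the pads' height, 37 mm above the table. Three flat upright steel pads 30 mm wide and 24 mm high, centred at this height, stand out on springs. In the block's axes their untouched outer faces lie at x = -48 mm (side facing the robot; pad centres y = +38 left, y = -38 right) and at y = +68 mm (left end; pad centre x = 0).
- pad_left (a joint): Travel of the sprung pad on the block's -x side at y = +38 mm (left as the robot sees it), m: 0 untouched, grows as it is pressed along the block's +x, stop at 0.004. Spring 2 N/mm after 0.4 N preload, 8.4 N at the stop. Hold it between 0.0006 and 0.0030 for 0.2 s; 0.0037 counts as on the stop.
- pad_right (a joint): The same for the pad at the block's -x side, y = -38 mm (right as the robot sees it).
- pad_end (a joint): The same for the pad on the block's +y (left) end, pressed along the block's -y.
- tube_a: Stoppered glass tube in the rack, 12 mm wide, at the rack's +y hole; origin at its lower end. Leave it alone.
- tube_b: The same in the rack's -y hole. Leave it alone.
- dish: White dish, 60 mm wide, 18 mm high, origin under its centre. Leave it alone.
- jar_amber: Amber jar, 60 mm wide, 100 mm high, origin under its centre. Leave it alone.
- bottle_clear: Clear bottle, 70 mm wide, 150 mm high, origin under its centre. Leave it alone.
- beaker: Glass beaker, 70 mm wide, 80 mm high, origin under its centre. Leave it alone.
- spatula: Flat narrow steel laboratory spatula lying on the table, 180 mm long, 14 mm wide, origin under its middle. Leave it alone.

How it is judged:
By the outcome, as a careful person would: the job done as asked, in the order asked, and still so for the second after the job is handed in, with the robot touching nothing.
It also fails if it takes over 67 s, if anything falls off the work surface, if the arm or the gripper's body presses on something with over 40 N, if the wrist force passes 120 N, or if a joint passes its speed limit or range.

## Working session

There is one attempt and no reset: what is moved stays moved. The work goes in short steps, Python scripts to look and compute and a shell command to move; the robot and the scene stay as the last step left them, time stands still between calls to the robot, and variables do not carry over. Pictures are saved under pics/ and viewed, about 8 in all and at most 12, crops included, and the job is handed in when it is done.

```bash
mkdir -p pics; ls; python3 - <<'E'
from station import ctrl
import cv2
print(ctrl.sense(), ctrl.tip_extent)
for n in("scene","top"):
    cv2.imwrite(f"pics/{n}0.png",ctrl.snapshot(n)[:,:,::-1]); print(ctrl.camera_model(n))
E
```

```text
pics
{'time': 0.0, 'joint_positions': array([ 1.13600257e+00,  2.87184548e-01,  1.57817007e+00,  1.37874649e-05,
        1.27860888e+00, -1.50007766e-01]), 'joint_velocities': array([ 0.00134092, -0.00113936, -0.00131184,  0.00063891,  0.0016252 ,
       -0.00039599]), 'effort': array([ 7.56440950e-04, -4.05992639e+01, -2.92619956e+01, -8.47392539e-05,
        5.99152714e-03, -2.72431225e-05]), 'tool_pos': array([189.41006618, 647.37413322, 302.53814416]), 'tool_rot': array([ 0.09954718,  0.70019571, -0.10114977,  0.69970354]), 'force': array([ 0.3600037 , -0.84856483, -0.16035384]), 'torque': array([ 0.01232191, -0.00767632,  0.05073459]), 'gripper_width': 85.51419560369217} 72.6
{'fx': 380.63856681982696, 'fy': 380.63856681982696, 'cx': 317.0202298807561, 'cy': 195.9631787196281, 'rvec': array([ 2.11201614,  0.68109436, -0.37787078]), 'tvec': array([-475.35968754, -124.4512795 , 1223.08459111])}
{'fx': 370.5593037984738, 'fy': 370.5593037984738, 'cx': 324.1689427373174, 'cy': 197.41691150847709, 'rvec': array([ 2.22388392, -2.15912356,  0.12070412]), 'tvec': array([ -33.88670711,  570.97897978, 1111.06112287])}
```

View pics/scene0.png

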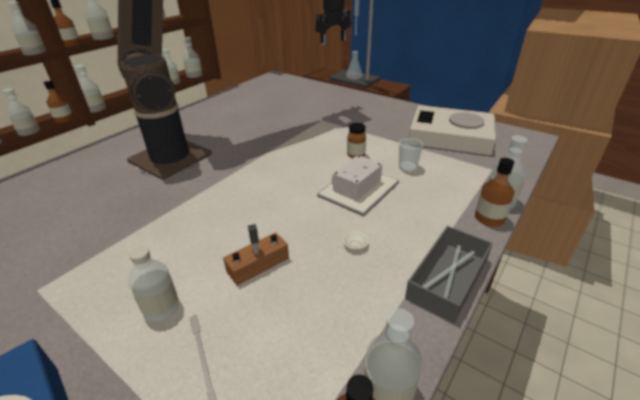

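View pics/top0.png

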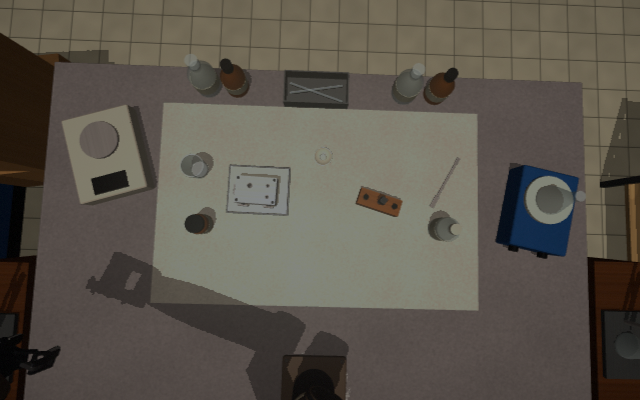

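Scene view: rack at about (257,258) with the rod at (254,238), plate and block at (358,180). Top view: rack (380,201), plate (258,190), amber jar (197,224), beaker (194,166), dish (323,156), bottle (445,229), spatula (445,183). Next I'll enlarge the rack and the plate.

```bash
cat > h.py <<'E'
import numpy as np, cv2
from station import ctrl
def cam(n):
    m=ctrl.camera_model(n); K=np.array([[m['fx'],0,m['cx']],[0,m['fy'],m['cy']],[0,0,1.]])
    return K,np.array(m['rvec']),np.array(m['tvec'])
def unp(n,px,z):
    K,r,t=cam(n); R=cv2.Rodrigues(r)[0]; c=-R.T@t
    d=R.T@np.linalg.inv(K)@np.array([px[0],px[1],1.]); return c+d*(z-c[2])/d[2]
def proj(n,P):
    K,r,t=cam(n); return cv2.projectPoints(np.array(P,float).reshape(-1,1,3),r,t,K,None)[0][:,0]
def crop(img,x,y,w,h,s): return cv2.resize(img[y:y+h,x:x+w],None,fx=s,fy=s,interpolation=cv2.INTER_CUBIC)
E
python3 - <<'E'
from h import *
t=cv2.imread("pics/top0.png"); s=cv2.imread("pics/scene0.png")
a=crop(t,218,155,80,70,5); b=crop(t,345,176,80,50,5)
c=crop(s,315,145,80,70,5); d=crop(s,218,215,80,50,5)
cv2.imwrite("pics/c1.png",np.vstack([np.hstack([a,c]),np.hstack([b,d])]))
E
```

```text
(no output)
```

View pics/c1.png

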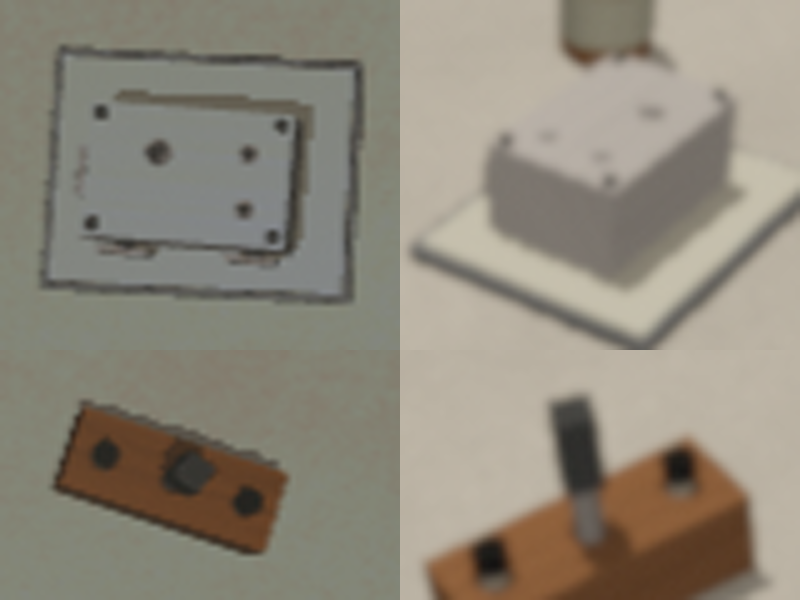

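Crop: plate corners at (62,48),(360,65),(350,299),(43,286), wide bore (158,152), narrow bores (249,153),(244,210). Rack top corners (83,53),(288,126),(263,203),(55,138) in the lower-left tile, rod head about (195,123), tubes (105,104),(249,152).

```bash
cat >> h.py <<'E'
def cp(n,pts,ox,oy,s,z): return np.array([unp(n,((x+.5)/s-.5+ox,(y+.5)/s-.5+oy),z)[:2] for x,y in pts])
E
python3 - <<'E'
from h import *
np.set_printoptions(precision=1,suppress=True)
def rep(l,p): print(l,p.tolist() if len(p)<1 else p.round(1).tolist())
pl=cp("top",[(62,48),(360,65),(350,299),(43,286)],218,155,5,12); rep("plate",pl); print(pl.mean(0),[np.linalg.norm(pl[i]-pl[i-1]) for i in range(4)])
v=(pl[0]-pl[1])+(pl[3]-pl[2]); print("yaw",np.arctan2(-v[0],v[1])); u=(pl[0]-pl[3])+(pl[1]-pl[2]);print(np.arctan2(u[1],u[0]))
sc=cp("top",[(101,112),(282,126),(91,222),(273,236)],218,155,5,67); rep("screws",sc); print(sc.mean(0)); v=sc[0]-sc[1]+sc[2]-sc[3]; print("blk yaw",np.arctan2(-v[0],v[1]))
b=cp("top",[(158,152),(249,153),(244,210)],218,155,5,67); rep("bores",b)
yw=np.arctan2(-v[0],v[1]); R=np.array([[np.cos(yw),-np.sin(yw)],[np.sin(yw),np.cos(yw)]])
for q,o in zip(b,[(12,18),(15,-35),(-18,-35)]): print("centre from bore",q-R@np.array(o))
r=cp("top",[(83,53),(288,126),(263,203),(55,138)],345,176,5,45); rep("rack",r); print(r.mean(0),[np.linalg.norm(r[i]-r[i-1]) for i in range(4)])
rep("tubes",cp("top",[(105,104),(249,152)],345,176,5,60)); rep("rod",cp("top",[(196,122)],345,176,5,110))
sr=cp("scene",[(172,48)],218,215,5,110); rep("rod scene",sr)
for n,p,z in [("dish",(323,156),18),("jar",(197,224),100),("bottle",(447,229),150),("beaker",(194,166),40)]: rep(n,unp("top",p,z)[None])
t=cv2.imread("pics/top0.png"); s=cv2.imread("pics/scene0.png")
cv2.imwrite("pics/c2.png",np.hstack([crop(t,367,185,30,30,13),crop(s,238,220,30,30,13)]))
E
```

```text
plate [[667.0, 277.2], [662.4, 92.8], [516.9, 93.7], [519.3, 281.5]]
[591.4 186.3] [np.float64(147.69696835511175), np.float64(184.49906465848608), np.float64(145.52340491766097), np.float64(187.86863421866937)]
yaw -0.018764403932526395
-0.01770543659933812
screws [[620.6, 239.8], [615.7, 133.4], [555.5, 242.6], [550.6, 136.1]]
[585.6 188. ]
blk yaw -0.04635189336166026
bores [[598.0, 205.4], [599.1, 152.2], [565.3, 153.7]]
centre from bore [585.1 188. ]
centre from bore [585.7 187.8]
centre from bore [584.9 187.8]
rack [[607.4, -127.4], [567.0, -252.6], [520.0, -237.9], [555.4, -111.6]]
[ 562.5 -182.4] [np.float64(54.3694283025116), np.float64(131.53021176782875), np.float64(49.18716890825101), np.float64(131.25156348894808)]
tubes [[575.6, -139.3], [549.5, -225.8]]
rod [[562.4, -184.4]]
rod scene [[560.4, -176.7]]
dish [[701.3, -9.9, 18.0]]
jar [[479.4, 340.6, 100.0]]
bottle [[485.1, -351.3, 150.0]]
beaker [[653.3, 378.1, 40.0]]
```

View pics/c2.png

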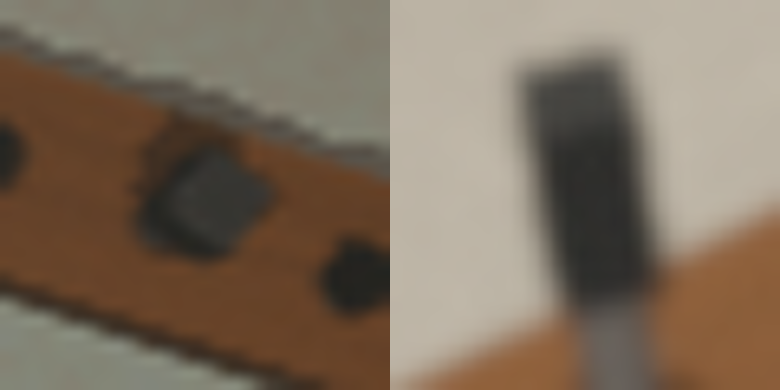

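Top tile: head's top face is a square turned about 40° with corners (213,148),(272,192),(220,247),(165,200). Scene tile: its top face has corners about (525,68),(615,52),(632,125),(542,138). I'll fit the head's pose from both.

```bash
python3 - <<'E'
from h import *
from scipy.optimize import least_squares
f=lambda p,ox,oy:((np.array(p)+.5)/13-.5)+[ox,oy]
T=f([(213,148),(272,192),(220,247),(165,200)],367,185)
S=f([(525-390,68),(615-390,52),(632-390,125),(542-390,138)],238,220)
def C(x,y,a,z=110): return [[x+12.73*np.cos(a+k*np.pi/2+np.pi/4),y+12.73*np.sin(a+k*np.pi/2+np.pi/4),z] for k in range(4)]
for name,obs,cams in(("top",[T],["top"]),("scene",[S],["scene"]),("both",[T,S],["top","scene"])):
    def res(v):
        r=[]
        for o,n in zip(obs,cams):
            p=proj(n,C(*v)); 
            r.append(min((np.roll(p[::s],k,0)-o for k in range(4) for s in(1,-1)),key=lambda d:(d**2).sum()).ravel())
        return np.concatenate(r)
    b=min((least_squares(res,[562,-182,a]) for a in np.arange(0,1.57,.2)),key=lambda r:r.cost)
    print(name,b.x,np.degrees(b.x[2])%90,b.cost)
from scipy.spatial.transform import Rotation as Ro
q=ctrl.sense()['tool_rot']; print(Ro.from_quat(q).as_matrix().round(3))
E
```

```text
top [ 563.28012134 -182.92242297    0.88062493] 50.45609201067672 0.5552918113737801
scene [ 566.35869466 -182.678174      0.90879231] 52.06996388195244 2.3026168450648297
both [ 564.9729612  -182.44509399    0.8972052 ] 51.406071033558945 4.192381854904008
[[-0.001  0.281  0.96 ]
 [-0.002  0.96  -0.281]
 [-1.    -0.002 -0.   ]]
```

```bash
python3 -m pendant '[{"translation":[39,-43,0],"spin":-2.8,"gripper":1},{"translation":[39,-43,0],"spin":-2.8,"gripper":1},{"translation":[39,-43,0],"spin":-2.8,"gripper":1},{"translation":[39,-43,0],"spin":-2.8,"gripper":1},{"translation":[39,-43,0],"spin":-2.8,"gripper":1},{"translation":[39,-43,0],"spin":-2.8,"gripper":1},{"translation":[39,-43,0],"spin":-2.8,"gripper":1},{"translation":[39,-43,0],"spin":-2.8,"gripper":1},{"translation":[8,-60,0],"spin":0,"gripper":1},{"translation":[8,-60,0],"spin":0,"gripper":1},{"translation":[8,-60,0],"spin":0,"gripper":1},{"translation":[8,-60,0],"spin":0,"gripper":1},{"translation":[8,-60,0],"spin":0,"gripper":1},{"translation":[8,-60,0],"spin":0,"gripper":1},{"translation":[8,-60,0],"spin":0,"gripper":1},{"translation":[0,0,0],"spin":0,"gripper":1}]' 80
cat >> h.py <<'E'
from scipy.spatial.transform import Rotation as Ro
def st():
    s=ctrl.sense(); R=Ro.from_quat(s['tool_rot']).as_matrix()
    print("t",round(s['time'],2),"pos",s['tool_pos'].round(2),"jaw",round(np.degrees(np.arctan2(R[1,1],R[0,1])),2),"fing",R[:,0].round(4),"F",s['force'].round(2),"w",round(s['gripper_width'],1))
E
python3 -c "
from h import *;st();print(ctrl.sense()['joint_positions'])"
```

```text
time: 2.1
tool_pos: [560.6, -143.8, 293.9]
tool_rot: [0.235, 0.669, -0.24, 0.663]
force: [0.8, 0.6, 0.0]
gripper_width: 85.1
t 2.1 pos [ 560.62 -143.79  293.95] jaw 50.69 fing [-0.0101 -0.0037 -0.9999] F [0.82 0.59 0.04] w 85.1
[-0.42396781  0.08786506  1.82407687 -0.00799887  1.23731357 -1.30598786]
```

```bash
python3 -m pendant '[{"translation":[1.5,-19,-24],"spin":0,"gripper":1},{"translation":[1.5,-20,-35],"spin":0,"gripper":1},{"translation":[0,0,-30],"spin":0,"gripper":1},{"translation":[0,0,0],"spin":0,"gripper":1},{"translation":[0,0,0],"spin":0,"gripper":1}]'
python3 - <<'E'
from h import *
st()
t=ctrl.snapshot("top")[:,:,::-1]; s=ctrl.snapshot("scene")[:,:,::-1]
cv2.imwrite("pics/c3.png",np.hstack([crop(t,350,165,60,60,6),crop(s,223,195,60,60,6)]))
E
```

```text
time: 2.72
tool_pos: [563.3, -180.1, 203.0]
tool_rot: [0.236, 0.669, -0.239, 0.663]
force: [-0.1, 1.0, 0.1]
gripper_width: 85.4
t 2.73 pos [ 563.34 -180.12  202.96] jaw 50.79 fing [-0.0104 -0.0014 -0.9999] F [-0.1   1.05  0.14] w 85.4
```

View pics/c3.png

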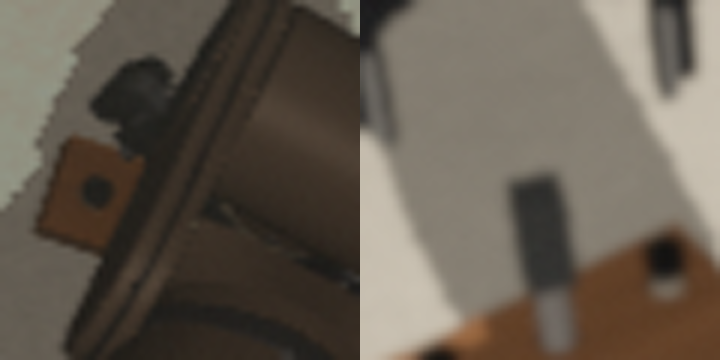

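The scene tile shows the head (540,185) about midway between the fingertips (378,130) and (680,90). I'll descend and grip.

```bash
python3 -m pendant '[{"translation":[0,-2.4,-20],"spin":0,"gripper":1},{"translation":[0,0,-20],"spin":0,"gripper":1},{"translation":[0,0,-13],"spin":0,"gripper":1},{"translation":[0,0,-2],"spin":0,"gripper":0},{"translation":[0,0,0],"spin":0,"gripper":-0.3},{"translation":[0,0,0],"spin":0,"gripper":-0.3},{"translation":[0,0,0],"spin":0,"gripper":-0.3},{"translation":[0,0,0],"spin":0,"gripper":-0.3}]' 60
python3 -c "
from h import *;st()"
```

```text
time: 3.82
tool_pos: [565.2, -183.2, 149.2]
tool_rot: [0.235, 0.667, -0.239, 0.666]
force: [-0.3, 0.1, 0.1]
gripper_width: 29.6
t 3.83 pos [ 565.23 -183.22  149.23] jaw 50.85 fing [-0.0028 -0.0054 -1.    ] F [-0.3   0.15  0.07] w 29.6
```

```bash
python3 -m pendant '[{"translation":[-1,0.5,0],"spin":0,"gripper":-1},{"translation":[0,0,0],"spin":0,"gripper":-1},{"translation":[0,0,0],"spin":0,"gripper":-1},{"translation":[0,0,0],"spin":0,"gripper":-1}]' 60
python3 -c "
from h import *;st()"
```

```text
time: 4.32
tool_pos: [564.3, -182.8, 149.7]
tool_rot: [0.235, 0.666, -0.239, 0.666]
force: [-0.2, 0.6, 0.0]
gripper_width: 17.4
t 4.33 pos [ 564.3  -182.77  149.65] jaw 50.84 fing [-0.002  -0.0058 -1.    ] F [-0.17  0.62  0.  ] w 17.4
```

```bash
python3 -m pendant '[{"translation":[0,0,10],"spin":0,"gripper":-1},{"translation":[0,0,20],"spin":0,"gripper":-1},{"translation":[0,0,25],"spin":0,"gripper":-1},{"translation":[0,0,20],"spin":0,"gripper":-1},{"translation":[0,0,0],"spin":0,"gripper":-1},{"translation":[0,0,0],"spin":0,"gripper":-1}]' 100
python3 - <<'E'
from h import *
st()
s=ctrl.snapshot("scene")[:,:,::-1]
cv2.imwrite("pics/c4.png",crop(s,200,160,110,110,5))
E
```

```text
time: 5.08
tool_pos: [564.1, -182.6, 231.1]
tool_rot: [0.235, 0.666, -0.239, 0.667]
force: [0.8, -0.0, -1.4]
gripper_width: 16.6
t 5.08 pos [ 564.09 -182.58  231.06] jaw 50.85 fing [-6.0e-04 -6.6e-03 -1.0e+00] F [ 0.79 -0.01 -1.36] w 16.6
```

View pics/c4.png

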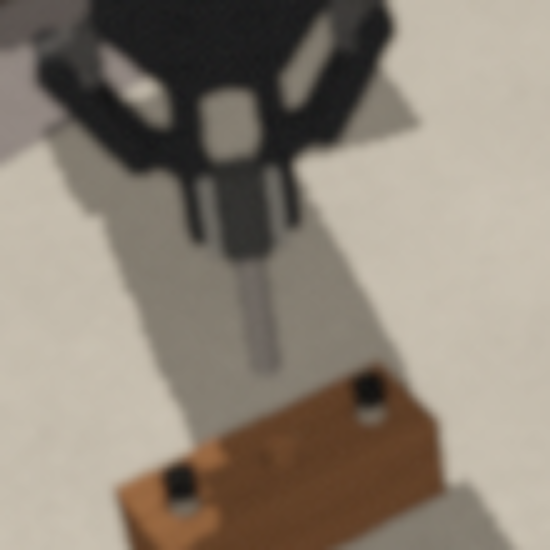

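Rod held upright and central between the fingers, tip at about (265,372), clear of the rack and both tubes still in place.

```bash
python3 -m pendant '[{"translation":[-6,30,0],"spin":0,"gripper":-1},{"translation":[-6,55,0],"spin":0,"gripper":-1},{"translation":[-6,55,0],"spin":0,"gripper":-1},{"translation":[-6,55,0],"spin":0,"gripper":-1},{"translation":[-6,55,0],"spin":0,"gripper":-1},{"translation":[-6,55,0],"spin":0,"gripper":-1},{"translation":[-6,55,0],"spin":0,"gripper":-1},{"translation":[-2,40,0],"spin":0,"gripper":-1},{"translation":[0,0,0],"spin":0,"gripper":-1},{"translation":[0,0,0],"spin":0,"gripper":-1}]'
cat >> h.py <<'E'
def avg(n=8):
    F=[];P=[]
    for _ in range(n):
        ctrl.snapshot("top"); s=ctrl.sense(); F.append(s['force']);P.append(s['tool_pos'])
    F=np.array(F);P=np.array(P)
    print("t",round(s['time'],2),"P",P.mean(0).round(2),"sdP",P.std(0).round(2),"F",F.mean(0).round(2),"sdF",F.std(0).round(2),s['torque'].round(3)); return P.mean(0),F.mean(0)
E
python3 -c "
from h import *;st();print(ctrl.sense()['joint_positions'].round(2), proj('scene',[[564,-182.5,91.4]]))"
```

```text
time: 6.38
tool_pos: [512.4, 227.8, 221.2]
tool_rot: [0.233, 0.671, -0.242, 0.661]
force: [0.3, -0.1, -2.0]
gripper_width: 16.5
t 6.38 pos [512.35 227.82 221.22] jaw 50.69 fing [-0.017  -0.0072 -0.9998] F [ 0.27 -0.1  -2.03] w 16.5
[ 0.24  0.13  1.92 -0.    1.11 -0.64] [[252.37700406 233.37258281]]
```

```bash
python3 -m pendant '[{"translation":[2,1,-15],"spin":0,"gripper":-1},{"translation":[2,0,-15],"spin":0,"gripper":-1},{"translation":[2,0,-15],"spin":0,"gripper":-1},{"translation":[2,0,-8],"spin":0,"gripper":-1},{"translation":[0,0,0],"spin":0,"gripper":-1},{"translation":[0,0,0],"spin":0,"gripper":-1}]'
python3 -c "
from h import *;st();avg(6);st()"
```

```text
time: 7.12
tool_pos: [520.9, 225.0, 162.3]
tool_rot: [0.234, 0.671, -0.245, 0.659]
force: [0.8, -0.1, -2.2]
gripper_width: 16.8
t 7.12 pos [520.89 224.95 162.26] jaw 50.38 fing [-0.0209 -0.0087 -0.9997] F [ 0.8  -0.06 -2.22] w 16.8
t 7.42 P [520.89 225.09 162.62] sdP [0.04 0.04 0.13] F [ 0.11 -0.19 -1.2 ] sdF [0.41 0.56 0.57] [-0.001  0.009 -0.034]
t 7.42 pos [520.85 225.1  162.64] jaw 50.39 fing [-0.0203 -0.0085 -0.9998] F [-0.1   0.44 -0.93] w 16.5
```

```bash
python3 -m pendant '[{"translation":[3,2,5],"spin":0,"gripper":-1},{"translation":[3,2,0],"spin":0,"gripper":-1},{"translation":[0,0,0],"spin":0,"gripper":-1},{"translation":[0,0,0],"spin":0,"gripper":-1}]'
python3 -c "
from h import *;st();avg(8);st()"
```

```text
time: 7.92
tool_pos: [527.6, 229.7, 168.8]
tool_rot: [0.235, 0.671, -0.244, 0.66]
force: [-0.0, -0.5, -1.2]
gripper_width: 16.7
t 7.92 pos [527.65 229.69 168.82] jaw 50.41 fing [-0.0187 -0.0081 -0.9998] F [-0.02 -0.53 -1.18] w 16.7
t 8.32 P [527.53 229.62 168.72] sdP [0.04 0.03 0.03] F [-0.06 -0.08 -1.34] sdF [0.56 0.42 0.6 ] [ 0.023 -0.053  0.025]
t 8.32 pos [527.58 229.62 168.79] jaw 50.4 fing [-0.0188 -0.0081 -0.9998] F [-0.96  0.39 -2.03] w 16.1
```

```bash
python3 -m pendant '[{"translation":[2,0,0],"spin":0,"gripper":-1},{"translation":[2,0,0],"spin":0,"gripper":-1},{"translation":[0,0,0],"spin":0,"gripper":-1}]'
python3 -c "
from h import *;avg(5)"
python3 -m pendant '[{"translation":[1,0,0],"spin":0,"gripper":-1},{"translation":[0,0,0],"spin":0,"gripper":-1}]'
python3 -c "
from h import *;avg(5)"
python3 -m pendant '[{"translation":[1,0,0],"spin":0,"gripper":-1},{"translation":[0,0,0],"spin":0,"gripper":-1}]'
python3 -c "
from h import *;avg(5);st()"
```

```text
time: 8.7
tool_pos: [531.9, 229.6, 168.8]
tool_rot: [0.235, 0.671, -0.244, 0.66]
force: [-0.1, 1.4, -2.0]
gripper_width: 16.5
t 8.95 P [531.7  229.58 168.73] sdP [0.07 0.02 0.03] F [ 0.05  0.1  -1.48] sdF [0.49 0.58 0.26] [ 0.014 -0.036  0.041]
time: 9.2
tool_pos: [532.6, 229.6, 168.7]
tool_rot: [0.234, 0.671, -0.244, 0.66]
force: [0.9, -0.2, -1.1]
gripper_width: 16.5
t 9.45 P [532.56 229.59 168.68] sdP [0.02 0.01 0.02] F [ 0.   -0.41 -1.36] sdF [0.29 0.6  0.26] [-0.05   0.048  0.039]
time: 9.7
tool_pos: [533.6, 229.6, 168.7]
tool_rot: [0.234, 0.671, -0.244, 0.66]
force: [0.3, -0.5, -2.1]
gripper_width: 16.7
t 9.95 P [533.54 229.61 168.67] sdP [0.02 0.01 0.02] F [ 0.31 -0.14 -1.69] sdF [0.25 0.42 0.44] [-0.045 -0.019  0.043]
t 9.95 pos [533.52 229.62 168.67] jaw 50.41 fing [-0.0191 -0.0082 -0.9998] F [ 0.31 -0.84 -1.98] w 16.5
```

```bash
python3 -m pendant '[{"translation":[1,0,0],"spin":0,"gripper":-1},{"translation":[0,0,0],"spin":0,"gripper":-1}]' >/dev/null
python3 -c "
from h import *;avg(4)"
python3 -m pendant '[{"translation":[1,0,0],"spin":0,"gripper":-1},{"translation":[0,0,0],"spin":0,"gripper":-1}]'>/dev/null
python3 -c "
from h import *;avg(4);st()"
```

```text
t 10.4 P [534.51 229.6  168.64] sdP [0.03 0.   0.02] F [ 0.19 -0.36 -1.39] sdF [0.12 0.84 0.58] [-0.012 -0.018 -0.021]
t 10.85 P [535.46 229.62 168.6 ] sdP [0.03 0.02 0.01] F [ 0.23 -0.32 -1.28] sdF [0.31 0.06 0.6 ] [0.003 0.011 0.004]
t 10.85 pos [535.44 229.65 168.6 ] jaw 50.42 fing [-0.0193 -0.0082 -0.9998] F [ 0.16 -0.34 -0.96] w 16.9
```

```bash
python3 -m pendant '[{"translation":[1,0,0],"spin":0,"gripper":-1},{"translation":[0,0,0],"spin":0,"gripper":-1}]' >/dev/null
python3 -c "
from h import *;avg(4)"
```

```text
t 11.3 P [536.42 229.62 168.57] sdP [0.02 0.01 0.01] F [ 0.   -0.2  -1.64] sdF [0.59 0.26 0.16] [-0.008  0.037 -0.029]
```

```bash
python3 -m pendant '[{"translation":[0.6,0,0],"spin":0,"gripper":-1},{"translation":[0,0,0],"spin":0,"gripper":-1}]' >/dev/null
python3 -c "
from h import *;avg(4)"
```

```text
t 11.75 P [536.92 229.63 168.51] sdP [0.01 0.01 0.01] F [-0.43  0.01 -1.51] sdF [0.24 0.35 0.55] [ 0.038  0.036 -0.044]
```

```bash
python3 -m pendant '[{"translation":[0.6,0,0],"spin":0,"gripper":-1},{"translation":[0,0,0],"spin":0,"gripper":-1}]' >/dev/null
python3 -c "
from h import *;avg(5)"
```

```text
t 12.25 P [537.28 229.62 168.45] sdP [0.02 0.01 0.  ] F [-0.56  0.12 -0.81] sdF [0.44 0.37 0.43] [-0.001  0.125 -0.015]
```

```bash
python3 -m pendant '[{"translation":[0.6,0,0],"spin":0,"gripper":-1},{"translation":[0,0,0],"spin":0,"gripper":-1}]' >/dev/null
python3 -c "
from h import *;avg(6);st()"
```

```text
t 12.8 P [537.68 229.62 168.4 ] sdP [0.01 0.01 0.02] F [-0.89  0.1  -0.43] sdF [0.59 0.22 0.4 ] [-0.058  0.276 -0.003]
t 12.8 pos [537.69 229.6  168.39] jaw 50.42 fing [-0.0214 -0.0086 -0.9997] F [-1.06  0.1  -0.64] w 16.9
```

```bash
python3 -m pendant '[{"translation":[1,0,0],"spin":0,"gripper":-1},{"translation":[0,0,0],"spin":0,"gripper":-1}]' >/dev/null
python3 -c "
from h import *;avg(6);st()"
```

```text
t 13.35 P [538.34 229.62 168.29] sdP [0.01 0.01 0.01] F [-1.67 -0.48 -0.83] sdF [0.47 0.27 0.42] [ 0.032  0.484 -0.038]
t 13.35 pos [538.35 229.61 168.27] jaw 50.43 fing [-0.0227 -0.0087 -0.9997] F [-1.81 -0.46 -0.83] w 16.7
```

```bash
sed -i 's/F=\[\];P=\[\]/F=[];P=[];T=[]/; s/P.append(s\[.tool_pos.\])/P.append(s["tool_pos"]);T.append(s["torque"])/; s/s\[.torque.\].round(3))/"T",np.mean(T,0).round(3))/' h.py
python3 -m pendant '[{"translation":[1.2,0,0],"spin":0,"gripper":-1},{"translation":[0,0,0],"spin":0,"gripper":-1}]' >/dev/null
python3 -c "
from h import *;avg(7);st()"
```

```text
t 13.95 P [539.15 229.62 168.21] sdP [0.02 0.01 0.  ] F [-3.21 -0.23  0.59] sdF [0.47 0.33 0.37] T [ 0.012  0.684 -0.018]
t 13.95 pos [539.17 229.61 168.22] jaw 50.43 fing [-0.0241 -0.0089 -0.9997] F [-3.36 -0.01  0.7 ] w 16.7
```

Left pad pressed to about 1.2 mm (3.2 N) and held 0.35 s. Backing off and moving to the right pad.

```bash
python3 -m pendant '[{"translation":[-3,0,0],"spin":0,"gripper":-1},{"translation":[-6,0,0],"spin":0,"gripper":-1},{"translation":[-2,-18,1],"spin":0,"gripper":-1},{"translation":[0,-25,0],"spin":0,"gripper":-1},{"translation":[0,-25,0],"spin":0,"gripper":-1},{"translation":[0,-8,0],"spin":0,"gripper":-1},{"translation":[0,0,0],"spin":0,"gripper":-1},{"translation":[0,0,0],"spin":0,"gripper":-1}]'
python3 -c "
from h import *;avg(6);st()"
```

```text
time: 14.95
tool_pos: [530.0, 148.6, 170.9]
tool_rot: [0.235, 0.668, -0.244, 0.663]
force: [-0.4, -0.3, -1.0]
gripper_width: 16.6
t 15.25 P [529.95 148.83 170.8 ] sdP [0.06 0.07 0.08] F [ 0.08 -0.09 -1.27] sdF [0.53 0.58 0.46] T [0.011 0.001 0.003]
t 15.25 pos [529.87 148.81 170.71] jaw 50.47 fing [-0.0113 -0.0093 -0.9999] F [-0.68 -0.09 -0.89] w 16.5
```

```bash
python3 -m pendant '[{"translation":[0,4,-2],"spin":0,"gripper":-1},{"translation":[0.5,0,0],"spin":0,"gripper":-1},{"translation":[0,0,0],"spin":0,"gripper":-1}]' >/dev/null
python3 -c "
from h import *;avg(5);st()"
```

```text
t 15.88 P [530.26 153.51 168.42] sdP [0.02 0.06 0.04] F [-0.34 -0.36 -1.64] sdF [0.38 0.43 0.43] T [ 0.005 -0.034 -0.024]
t 15.88 pos [530.3  153.44 168.48] jaw 50.5 fing [-0.0114 -0.0092 -0.9999] F [ 0.08 -1.17 -1.08] w 16.5
```

```bash
python3 -m pendant '[{"translation":[1,0,0],"spin":0,"gripper":-1},{"translation":[0,0,0],"spin":0,"gripper":-1}]' >/dev/null
python3 -c "
from h import *;avg(5);st()"
```

```text
t 16.38 P [531.32 153.36 168.51] sdP [0.03 0.02 0.02] F [-0.2  -0.1  -1.29] sdF [0.25 0.32 0.34] T [ 0.003 -0.011 -0.021]
t 16.38 pos [531.28 153.39 168.49] jaw 50.49 fing [-0.0115 -0.0093 -0.9999] F [ 0.23 -0.26 -1.15] w 16.8
```

```bash
python3 -m pendant '[{"translation":[0.7,0,0],"spin":0,"gripper":-1},{"translation":[0,0,0],"spin":0,"gripper":-1}]' >/dev/null
python3 -c "
from h import *;avg(5);st()"
```

```text
t 16.88 P [531.97 153.38 168.47] sdP [0.03 0.01 0.02] F [-0.38 -0.03 -1.21] sdF [0.45 0.72 0.22] T [-0.001 -0.008  0.01 ]
t 16.88 pos [531.94 153.37 168.44] jaw 50.49 fing [-0.0116 -0.0093 -0.9999] F [-0.6   0.6  -1.45] w 16.5
```

```bash
python3 -m pendant '[{"translation":[0.7,0,0],"spin":0,"gripper":-1},{"translation":[0,0,0],"spin":0,"gripper":-1}]' >/dev/null
python3 -c "
from h import *;avg(5);st()"
```

```text
t 17.38 P [532.6  153.4  168.43] sdP [0.01 0.01 0.02] F [ 0.15 -0.15 -1.54] sdF [0.22 0.32 0.34] T [ 0.002  0.027 -0.03 ]
t 17.38 pos [532.6  153.41 168.42] jaw 50.5 fing [-0.0117 -0.0093 -0.9999] F [ 0.11 -0.1  -1.16] w 16.6
```

```bash
python3 -m pendant '[{"translation":[0.7,0,0],"spin":0,"gripper":-1},{"translation":[0,0,0],"spin":0,"gripper":-1}]' >/dev/null
python3 -c "
from h import *;avg(5);st()"
```

```text
t 17.88 P [533.02 153.4  168.33] sdP [0.02 0.01 0.01] F [-0.83  0.01 -1.21] sdF [0.33 0.23 0.44] T [-0.004  0.145 -0.008]
t 17.88 pos [533.04 153.39 168.34] jaw 50.5 fing [-0.0127 -0.0094 -0.9999] F [-0.78 -0.36 -1.83] w 16.2
```

```bash
python3 -m pendant '[{"translation":[0.7,0,0],"spin":0,"gripper":-1},{"translation":[0,0,0],"spin":0,"gripper":-1}]' >/dev/null
python3 -c "
from h import *;avg(5);st()"
```

```text
t 18.38 P [533.49 153.39 168.26] sdP [0.01 0.01 0.01] F [-1.4  -0.34 -0.79] sdF [0.72 0.3  0.3 ] T [-0.006  0.283  0.   ]
t 18.38 pos [533.51 153.39 168.26] jaw 50.5 fing [-0.0136 -0.0095 -0.9999] F [-1.55 -0.19 -0.26] w 16.4
```

```bash
python3 -m pendant '[{"translation":[1,0,0],"spin":0,"gripper":-1},{"translation":[0.9,0,0],"spin":0,"gripper":-1},{"translation":[0,0,0],"spin":0,"gripper":-1}]' >/dev/null
python3 -c "
from h import *;avg(7);st()"
```

```text
t 19.1 P [534.65 153.4  167.97] sdP [0.02 0.02 0.01] F [-2.71  0.02 -0.18] sdF [0.32 0.57 0.51] T [ 0.01   0.595 -0.006]
t 19.1 pos [534.65 153.42 167.97] jaw 50.51 fing [-0.0167 -0.0097 -0.9998] F [-2.68 -0.43  0.28] w 16.8
```

Right pad: 2.7 N, about 1.1 mm, held over 0.35 s. The two touches give a block yaw of -0.045, which agrees with the picture. Now round the corner to the left end.

```bash
python3 -m pendant '[{"translation":[-4,0,0],"spin":0,"gripper":-1},{"translation":[-6,4,1],"spin":0,"gripper":-1},{"translation":[0,20,0],"spin":0,"gripper":-1},{"translation":[0,25,0],"spin":0,"gripper":-1},{"translation":[0,25,0],"spin":0,"gripper":-1},{"translation":[0,25,0],"spin":0,"gripper":-1},{"translation":[0,20,0],"spin":0,"gripper":-1},{"translation":[0,5,0],"spin":0,"gripper":-1},{"translation":[0,0,0],"spin":0,"gripper":-1},{"translation":[0,0,0],"spin":0,"gripper":-1}]'
python3 -c "
from h import *;st()"
```

```text
time: 20.35
tool_pos: [526.4, 286.9, 171.1]
tool_rot: [0.236, 0.666, -0.241, 0.666]
force: [-0.6, 0.1, -1.6]
gripper_width: 16.9
t 20.35 pos [526.38 286.86 171.1 ] jaw 50.56 fing [-0.0022 -0.0068 -1.    ] F [-0.56  0.09 -1.61] w 16.9
```

```bash
python3 -m pendant '[{"translation":[12,0,0],"spin":0,"gripper":-1},{"translation":[16,-2,-1],"spin":0,"gripper":-1},{"translation":[16,-2,-1],"spin":0,"gripper":-1},{"translation":[12,-2,0],"spin":0,"gripper":-1},{"translation":[4,-2,0],"spin":0,"gripper":-1},{"translation":[0,0,0],"spin":0,"gripper":-1},{"translation":[0,0,0],"spin":0,"gripper":-1}]' 
python3 -c "
from h import *;avg(5);st()"
```

```text
time: 21.22
tool_pos: [592.0, 275.8, 168.6]
tool_rot: [0.237, 0.665, -0.242, 0.665]
force: [-0.2, 0.6, -0.8]
gripper_width: 16.4
t 21.48 P [591.97 275.93 168.69] sdP [0.05 0.04 0.09] F [ 0.18 -0.3  -1.92] sdF [0.6  0.35 0.24] T [-0.022 -0.001  0.004]
t 21.48 pos [592.06 275.94 168.81] jaw 50.36 fing [-0.0016 -0.007  -1.    ] F [-0.21 -0.96 -1.94] w 16.7
```

```bash
python3 -m pendant '[{"translation":[0,-3,0],"spin":0,"gripper":-1},{"translation":[0,-3,0],"spin":0,"gripper":-1},{"translation":[0,-2,0],"spin":0,"gripper":-1},{"translation":[0,0,0],"spin":0,"gripper":-1}]' >/dev/null
python3 -c "
from h import *;avg(5)"
```

```text
t 22.23 P [591.75 267.69 168.97] sdP [0.01 0.1  0.01] F [-0.09  0.17 -1.49] sdF [0.54 0.34 0.2 ] T [ 0.017 -0.006  0.015]
```

```bash
python3 -m pendant '[{"translation":[0,-1,0],"spin":0,"gripper":-1},{"translation":[0,0,0],"spin":0,"gripper":-1}]' >/dev/null
python3 -c "
from h import *;avg(4)"
```

```text
t 22.68 P [591.72 266.87 168.93] sdP [0.01 0.01 0.03] F [-0.71 -0.38 -1.22] sdF [0.48 0.47 0.3 ] T [ 0.008 -0.003 -0.005]
```

```bash
python3 -m pendant '[{"translation":[0,-1,0],"spin":0,"gripper":-1},{"translation":[0,0,0],"spin":0,"gripper":-1}]' >/dev/null
python3 -c "
from h import *;avg(4);st()"
```

```text
t 23.12 P [591.72 265.87 168.96] sdP [0.01 0.01 0.01] F [ 0.01  0.36 -1.61] sdF [0.16 0.41 0.51] T [-0.005  0.006  0.007]
t 23.12 pos [591.73 265.88 168.98] jaw 50.42 fing [-0.0015 -0.007  -1.    ] F [ 0.18  0.82 -2.02] w 16.2
```

```bash
python3 -m pendant '[{"translation":[0,-1,0],"spin":0,"gripper":-1},{"translation":[0,0,0],"spin":0,"gripper":-1}]' >/dev/null
python3 -c "
from h import *;avg(4)"
```

```text
t 23.57 P [591.71 264.88 168.97] sdP [0.   0.02 0.01] F [ 0.34  0.05 -1.58] sdF [0.48 0.23 0.56] T [ 0.005  0.005 -0.002]
```

```bash
python3 -m pendant '[{"translation":[0,-0.8,0],"spin":0,"gripper":-1},{"translation":[0,0,0],"spin":0,"gripper":-1}]' >/dev/null
python3 -c "
from h import *;avg(4)"
```

```text
t 24.02 P [591.7  264.12 168.96] sdP [0.01 0.02 0.01] F [-0.23  0.06 -1.4 ] sdF [0.16 0.29 0.52] T [-0.005  0.019 -0.002]
```

```bash
python3 -m pendant '[{"translation":[0,-0.8,0],"spin":0,"gripper":-1},{"translation":[0,0,0],"spin":0,"gripper":-1}]' >/dev/null
python3 -c "
from h import *;avg(4);st()"
```

```text
t 24.48 P [591.7  263.33 168.97] sdP [0.01 0.01 0.01] F [-0.12 -0.46 -1.27] sdF [0.45 0.43 0.33] T [ 0.013 -0.007  0.033]
t 24.48 pos [591.69 263.35 168.95] jaw 50.44 fing [-0.0014 -0.007  -1.    ] F [-0.59 -0.93 -1.69] w 16.5
```

```bash
python3 -m pendant '[{"translation":[0,-0.8,0],"spin":0,"gripper":-1},{"translation":[0,0,0],"spin":0,"gripper":-1}]' >/dev/null
python3 -c "
from h import *;avg(4)"
```

```text
t 24.93 P [591.68 262.55 168.97] sdP [0.   0.02 0.01] F [ 0.31  0.02 -1.66] sdF [0.36 0.36 0.38] T [-0.004 -0.023  0.001]
```

```bash
python3 -m pendant '[{"translation":[0,-0.8,0],"spin":0,"gripper":-1},{"translation":[0,0,0],"spin":0,"gripper":-1}]' >/dev/null
python3 -c "
from h import *;avg(4);st()"
```

```text
t 25.38 P [591.68 262.03 169.01] sdP [0.02 0.02 0.01] F [-0.02  0.43 -1.48] sdF [0.5  0.33 0.55] T [ 0.165 -0.015  0.024]
t 25.38 pos [591.7  262.   169.01] jaw 50.44 fing [-0.0012 -0.0062 -1.    ] F [ 0.8  -0.07 -1.28] w 16.6
```

```bash
python3 -m pendant '[{"translation":[0,-1,0],"spin":0,"gripper":-1},{"translation":[0,0,0],"spin":0,"gripper":-1}]' >/dev/null
python3 -c "
from h import *;avg(4);st()"
```

```text
t 25.82 P [591.64 261.38 169.  ] sdP [0.02 0.01 0.01] F [ 0.24  1.86 -1.8 ] sdF [0.12 0.06 0.31] T [0.364 0.013 0.023]
t 25.82 pos [591.66 261.37 169.02] jaw 50.43 fing [-0.0011 -0.0053 -1.    ] F [ 0.19  1.92 -1.38] w 16.5
```

```bash
python3 -m pendant '[{"translation":[0,-0.8,0],"spin":0,"gripper":-1},{"translation":[0,0,0],"spin":0,"gripper":-1}]' >/dev/null
python3 -c "
from h import *;avg(7);st()"
```

```text
t 26.43 P [591.64 260.85 169.05] sdP [0.01 0.02 0.02] F [-0.23  2.18 -1.95] sdF [0.46 0.71 0.4 ] T [ 0.538 -0.015 -0.021]
t 26.43 pos [591.65 260.84 169.06] jaw 50.42 fing [-9.0e-04 -4.5e-03 -1.0e+00] F [ 0.43  1.65 -2.23] w 16.5
```

```bash
python3 -m pendant '[{"translation":[0,-0.8,0],"spin":0,"gripper":-1},{"translation":[0,0,0],"spin":0,"gripper":-1}]' >/dev/null
python3 -c "
from h import *;avg(8);st()"
```

```text
t 27.07 P [591.63 260.29 169.05] sdP [0.01 0.02 0.02] F [-0.04  3.18 -2.39] sdF [0.48 0.59 0.61] T [ 0.714 -0.01  -0.014]
t 27.07 pos [591.62 260.27 169.03] jaw 50.41 fing [-9.0e-04 -3.8e-03 -1.0e+00] F [ 0.18  4.09 -1.67] w 16.8
```

End pad: 3.2 N, about 1.4 mm, held 0.4 s. Touches give bore at about (599.9, 204.8), and the image gave (598.0, 205.4). Back off, lift and go above the bore.

```bash
python3 -m pendant '[{"translation":[0,3,0],"spin":0,"gripper":-1},{"translation":[0,5,0],"spin":0,"gripper":-1},{"translation":[0,0,15],"spin":0,"gripper":-1},{"translation":[0,0,20],"spin":0,"gripper":-1},{"translation":[0,0,12],"spin":0,"gripper":-1},{"translation":[2,-12,0],"spin":0,"gripper":-1},{"translation":[2,-20,0],"spin":0,"gripper":-1},{"translation":[2,-20,0],"spin":0,"gripper":-1},{"translation":[1,-8,0],"spin":0,"gripper":-1},{"translation":[0,0,0],"spin":0,"gripper":-1},{"translation":[0,0,0],"spin":0,"gripper":-1}]' 
python3 -c "
from h import *;avg(4);st()"
```

```text
time: 28.45
tool_pos: [599.2, 200.6, 219.5]
tool_rot: [0.236, 0.665, -0.243, 0.666]
force: [-0.1, 0.5, -2.4]
gripper_width: 16.8
t 28.65 P [599.18 200.97 219.62] sdP [0.01 0.16 0.09] F [ 0.2   0.37 -1.33] sdF [0.21 0.23 0.63] T [ 0.015 -0.013  0.017]
t 28.65 pos [599.2  201.14 219.76] jaw 50.42 fing [-0.0012 -0.0105 -0.9999] F [ 0.27  0.13 -1.55] w 16.7
```

```bash
python3 -m pendant '[{"translation":[0.8,3,-3],"spin":0,"gripper":-1},{"translation":[0,2,-3],"spin":0,"gripper":-1},{"translation":[0,0,0],"spin":0,"gripper":-1},{"translation":[0,0,0],"spin":0,"gripper":-1},{"translation":[0,0,0],"spin":0,"gripper":-1}]' >/dev/null
python3 - <<'E'
from h import *
st()
s=ctrl.snapshot("scene")[:,:,::-1]
cv2.imwrite("pics/c5.png",crop(s,315,110,90,90,7))
E
```

```text
t 29.27 pos [599.79 207.6  213.11] jaw 50.51 fing [-0.0015 -0.0104 -0.9999] F [ 0.44 -0.87 -1.78] w 16.5
```

View pics/c5.png

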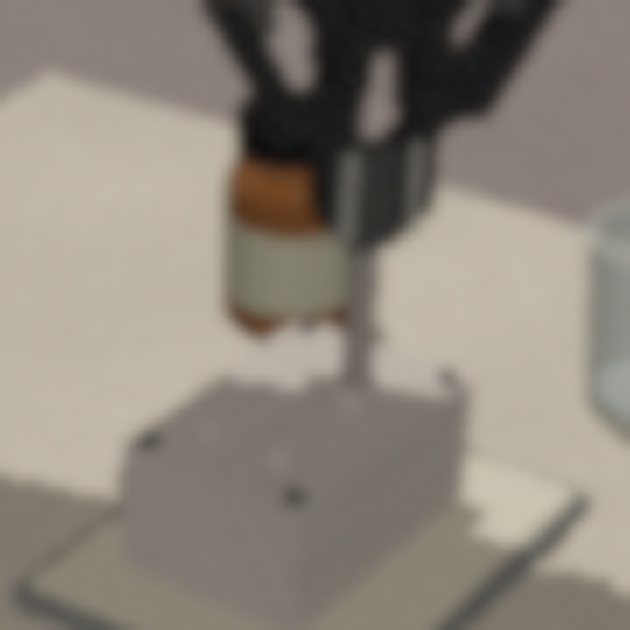

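Rod tip at (357,385) hovers just above the bore's faint mark at (352,402). Final shift, then a stepped descent watching the force.

```bash
python3 -m pendant '[{"translation":[0.3,-1.4,0],"spin":0,"gripper":-1},{"translation":[0,0,-1],"spin":0,"gripper":-1},{"translation":[0,0,-1],"spin":0,"gripper":-1},{"translation":[0,0,0],"spin":0,"gripper":-1},{"translation":[0,0,0],"spin":0,"gripper":-1}]' >/dev/null
python3 -c "
from h import *;avg(3);st()"
```

```text
t 30.1 P [600.24 205.84 211.21] sdP [0.01 0.   0.03] F [ 0.46  0.08 -1.25] sdF [0.2  0.36 0.09] T [-0.03  -0.003  0.017]
t 30.1 pos [600.24 205.84 211.25] jaw 50.49 fing [-0.001  -0.0104 -0.9999] F [ 0.58  0.1  -1.17] w 16.6
```

```bash
python3 -m pendant '[{"translation":[-0.2,0.4,-2],"spin":0,"gripper":-1},{"translation":[0,0,-1.5],"spin":0,"gripper":-1},{"translation":[0,0,-1],"spin":0,"gripper":-1},{"translation":[0,0,-1],"spin":0,"gripper":-1},{"translation":[0,0,0],"spin":0,"gripper":-1}]' >/dev/null
python3 -c "
from h import *;avg(4);st()"
```

```text
t 30.93 P [600.04 206.32 205.38] sdP [0.03 0.01 0.08] F [-0.28  0.62 -1.27] sdF [0.33 0.44 0.4 ] T [-0.002 -0.011  0.024]
t 30.93 pos [600.07 206.32 205.47] jaw 50.49 fing [-8.000e-04 -1.030e-02 -9.999e-01] F [ 0.02  0.21 -1.48] w 16.7
```

```bash
python3 -m pendant '[{"translation":[0,0,-1],"spin":0,"gripper":-1},{"translation":[0,0,-1],"spin":0,"gripper":-1},{"translation":[0,0,-1],"spin":0,"gripper":-1},{"translation":[0,0,0],"spin":0,"gripper":-1}]' >/dev/null
python3 -c "
from h import *;avg(4);st()"
```

```text
t 31.62 P [600.15 206.34 202.45] sdP [0.03 0.01 0.06] F [-0.27 -0.08 -1.47] sdF [0.5  0.18 0.06] T [ 0.002  0.019 -0.005]
t 31.62 pos [600.19 206.33 202.53] jaw 50.49 fing [-4.000e-04 -1.020e-02 -9.999e-01] F [ 0.41  0.06 -1.56] w 16.6
```

```bash
python3 -m pendant '[{"translation":[0,0,-1],"spin":0,"gripper":-1},{"translation":[0,0,-1],"spin":0,"gripper":-1},{"translation":[0,0,0],"spin":0,"gripper":-1}]' >/dev/null
python3 -c "
from h import *;avg(4);st()"
```

```text
t 32.2 P [600.24 206.37 200.55] sdP [0.02 0.01 0.06] F [-0.13  0.61 -2.02] sdF [0.25 0.17 0.43] T [ 0.015  0.002 -0.011]
t 32.2 pos [600.27 206.37 200.61] jaw 50.49 fing [-0.     -0.0102 -0.9999] F [-0.4   0.88 -1.59] w 16.8
```

```bash
python3 -m pendant '[{"translation":[-0.2,0,-2.5],"spin":0,"gripper":-1},{"translation":[0,-0.1,-2.5],"spin":0,"gripper":-1},{"translation":[-0.1,0,-2.5],"spin":0,"gripper":-1},{"translation":[0,-0.1,-2.5],"spin":0,"gripper":-1},{"translation":[0,0,0],"spin":0,"gripper":-1}]' >/dev/null
python3 -c "
from h import *;avg(4);st()"
```

```text
t 33.02 P [599.99 206.16 190.  ] sdP [0.06 0.02 0.15] F [-0.03 -0.08 -1.58] sdF [0.39 0.42 0.25] T [ 0.021  0.016 -0.004]
t 33.02 pos [600.06 206.18 190.19] jaw 50.49 fing [ 5.000e-04 -1.010e-02 -9.999e-01] F [ 0.17 -0.01 -1.95] w 16.5
```

```bash
python3 -m pendant '[{"translation":[-0.1,0,-2.5],"spin":0,"gripper":-1},{"translation":[-0.1,0,-2.5],"spin":0,"gripper":-1},{"translation":[-0.1,0,-2.5],"spin":0,"gripper":-1},{"translation":[0,0,-2.5],"spin":0,"gripper":-1},{"translation":[0,0,0],"spin":0,"gripper":-1}]' >/dev/null
python3 -c "
from h import *;avg(4);st()"
```

```text
Traceback (most recent call last):
  File "h.py", line 20, in avg
    ctrl.snapshot("top"); s=ctrl.sense(); F.append(s['force']);P.append(s["tool_pos"]);T.append(s["torque"])
    ~~~~~~~~~~~~~^^^^^^^
ValueError: 200 camera calls are used up
```

```bash
python3 -m pendant '[{"translation":[-0.1,0,-2],"spin":0,"gripper":-1},{"translation":[-0.1,0,-2],"spin":0,"gripper":-1},{"translation":[-0.1,0,-2],"spin":0,"gripper":-1},{"translation":[0,0,-2],"spin":0,"gripper":-1},{"translation":[0,0,0],"spin":0,"gripper":-1}]' >/dev/null
python3 -c "
from h import *;avg(4);st()"
```

```text
Traceback (most recent call last):
  File "h.py", line 20, in avg
    ctrl.snapshot("top"); s=ctrl.sense(); F.append(s['force']);P.append(s["tool_pos"]);T.append(s["torque"])
    ~~~~~~~~~~~~~^^^^^^^
ValueError: 200 camera calls are used up
```

Camera calls are used up, so from here I go by state only.

```bash
python3 -c "
from h import *;st();print(ctrl.sense()['torque'].round(3))"
```

```text
t 34.38 pos [599.61 206.24 171.39] jaw 50.49 fing [ 0.0014 -0.0099 -0.9999] F [ 0.73 -0.38 -0.95] w 16.3
[-0.006  0.012  0.   ]
```

```bash
python3 -m pendant '[{"translation":[0,0,-1.5],"spin":0,"gripper":-1},{"translation":[0,0,-1.5],"spin":0,"gripper":-1},{"translation":[0,0,-1.5],"spin":0,"gripper":-1},{"translation":[0,0,-1],"spin":0,"gripper":-1},{"translation":[0,0,0],"spin":0,"gripper":-1}]' 
python3 -m pendant '[{"translation":[0,0,-0.5],"spin":0,"gripper":-1},{"translation":[0,0,-0.5],"spin":0,"gripper":-1},{"translation":[0,0,0],"spin":0,"gripper":-1}]' 
python3 -c "
from h import *;st();print(ctrl.sense()['torque'].round(3))"
```

```text
time: 35.0
tool_pos: [599.7, 206.2, 165.6]
tool_rot: [0.236, 0.664, -0.242, 0.667]
force: [0.3, -0.0, -2.2]
gripper_width: 16.9
time: 35.38
tool_pos: [599.8, 206.3, 164.7]
tool_rot: [0.236, 0.664, -0.242, 0.667]
force: [-0.7, -0.4, -2.1]
gripper_width: 17.0
t 35.38 pos [599.78 206.25 164.66] jaw 50.49 fing [ 0.0018 -0.0098 -1.    ] F [-0.66 -0.35 -2.13] w 17.0
[0.029 0.042 0.02 ]
```

```bash
python3 -m pendant '[{"translation":[0,0,-0.5],"spin":0,"gripper":-1},{"translation":[0,0,-0.3],"spin":0,"gripper":-1},{"translation":[0,0,0],"spin":0,"gripper":-1}]' 
python3 -m pendant '[{"translation":[0,0,-0.5],"spin":0,"gripper":-1},{"translation":[0,0,0],"spin":0,"gripper":-1}]' 
python3 -m pendant '[{"translation":[0,0,-0.5],"spin":0,"gripper":-1},{"translation":[0,0,0],"spin":0,"gripper":-1}]' 
python3 -c "
from h import *;st();print(ctrl.sense()['torque'].round(3))"
```

```text
time: 35.75
tool_pos: [599.8, 206.3, 163.9]
tool_rot: [0.236, 0.664, -0.242, 0.667]
force: [-0.4, -0.4, -1.0]
gripper_width: 16.4
time: 36.0
tool_pos: [600.0, 206.3, 163.8]
tool_rot: [0.236, 0.664, -0.242, 0.667]
force: [0.3, 0.5, -0.5]
gripper_width: 17.0
time: 36.25
tool_pos: [600.0, 206.3, 163.8]
tool_rot: [0.236, 0.664, -0.242, 0.667]
force: [-0.9, 0.0, 0.1]
gripper_width: 16.7
t 36.25 pos [600.02 206.29 163.81] jaw 50.5 fing [ 0.0022 -0.0099 -0.9999] F [-0.86  0.04  0.11] w 16.7
[ 0.006  0.088 -0.052]
```

The rod has bottomed at z 163.8 (163.65 expected), with the force rising. One more small press to confirm, then open slowly and withdraw.

```bash
python3 -m pendant '[{"translation":[0,0,-0.8],"spin":0,"gripper":-1},{"translation":[0,0,0],"spin":0,"gripper":-1}]' 
python3 -m pendant '[{"translation":[0,0,0],"spin":0,"gripper":-0.4},{"translation":[0,0,0],"spin":0,"gripper":-0.4},{"translation":[0,0,0],"spin":0,"gripper":0.2},{"translation":[0,0,0],"spin":0,"gripper":0.2},{"translation":[0,0,0],"spin":0,"gripper":0.2}]' 20
python3 -c "
from h import *;st();print(ctrl.sense()['torque'].round(3))"
```

```text
time: 36.5
tool_pos: [600.1, 206.3, 163.8]
tool_rot: [0.236, 0.664, -0.242, 0.667]
force: [-0.8, -0.4, 0.7]
gripper_width: 16.6
time: 37.12
tool_pos: [600.6, 206.4, 163.3]
tool_rot: [0.236, 0.663, -0.242, 0.668]
force: [0.2, 0.3, -0.1]
gripper_width: 51.1
t 37.12 pos [600.56 206.42 163.31] jaw 50.5 fing [ 0.0041 -0.0095 -0.9999] F [ 0.24  0.3  -0.08] w 51.1
[-0.01   0.016  0.046]
```

```bash
python3 -m pendant '[{"translation":[0,0,5],"spin":0,"gripper":0.2},{"translation":[0,0,15],"spin":0,"gripper":0.2},{"translation":[0,0,20],"spin":0,"gripper":0.2},{"translation":[0,0,25],"spin":0,"gripper":0.2},{"translation":[0,0,25],"spin":0,"gripper":0.2},{"translation":[0,0,15],"spin":0,"gripper":0.2},{"translation":[0,0,0],"spin":0,"gripper":0.2},{"translation":[0,0,0],"spin":0,"gripper":0.2},{"translation":[0,0,0],"spin":0,"gripper":0.2}]'
python3 -c "
from h import *;st();print(ctrl.sense()['joint_velocities'].round(3))"
```

```text
time: 38.25
tool_pos: [600.7, 206.5, 278.1]
tool_rot: [0.237, 0.661, -0.241, 0.67]
force: [0.1, -0.1, -0.9]
gripper_width: 51.1
t 38.25 pos [600.66 206.46 278.14] jaw 50.5 fing [ 0.009  -0.0086 -0.9999] F [ 0.12 -0.06 -0.86] w 51.1
[-0.     0.008  0.013 -0.    -0.     0.   ]
```

```bash
for i in 1 2 3 4; do python3 -m pendant '[{"translation":[0,0,0],"spin":0,"gripper":0.2}]' | grep force; done; python3 -c "
from station import ctrl; print(ctrl.sign_off())"
```

```text
force: [-0.5, 0.6, -0.3]
force: [-0.2, -0.2, 0.5]
force: [0.0, 0.8, 0.3]
force: [0.2, -0.4, 0.3]
the job is handed in; nothing more can be done
None
```

The rod is standing in the wide bore, all the way down, and the job is handed in at about 39 s of the 67 s allowed. I had no picture of the final state, because all 200 camera calls were used up during the descent. The end result rests on position and force readings alone.

- **Pad touches:** I pressed left, then right, then the end pad, each held over 0.3 s. The forces were about 3.2, 2.7 and 3.2 N. By the spring rate that is roughly 1.3, 1.1 and 1.4 mm of travel, well short of the stops. Pad travel itself was not measured.
- **Block position:** The touches gave a block yaw of -0.045 rad and the bore at (599.9, 204.8). The pictures gave -0.046 rad and (598.0, 205.4).
- **Insertion:** The rod went in without any side force. It stopped at TCP z 163.8, against 163.65 expected for the bore floor, and the rod's weight came off the wrist.
- **Release:** I opened the fingers and withdrew straight up. One wrist reading of -0.9 N followed, but the next four averaged about 0 N, so the gripper was empty.
- **Surroundings:** No contact was noticed with the glassware or tools, but I did not look at them again at the end.

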